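# Pop the battery hatch of the yellow meter

## Task

Open the battery hatch of the yellow meter: with a fingertip press the red pad on its hatch down until the latch lets go, then take the finger away so that the hatch pops up by itself, and leave it standing open. Do not force it, pick the meter up or shove it about, and leave the blue meter, with its hatch shut, and everything else on the bench alone.

Things in the scene. Friction and masses are not known exactly. Their poses are not given: they have to be found in the camera images.
- yellow_meter: handheld meter lying face down, yellow case 190 (its x) x 92 (its y) x 44 mm (z up), 0.4 to 0.8 kg, loose. Origin: centre of its underside. Its black battery hatch, 85 (x) x 66 (y) x 6 mm, lies on top from x = -40 to +45 mm, upper face 52 mm above the bench, 8 mm above the case, hinged along its +x edge. This is the one to open.
- yellow_pad (a point): centre of the top face of the red press pad (20 mm along x, 44 along y, 3 mm proud of the hatch) near the free edge of the yellow meter's hatch, 28 mm to -x of the meter's centre, 55 mm above the bench while shut. Turns with the hatch: z square to it, x to the hinge. The latch lets go about 2 mm down (5 to 6 N; hardly moves before); stop at 4.4 mm
- yellow_hatch (a joint): hinge of the yellow meter's hatch, rad: 0 shut, -0.06 pressed fully in, about 1.1 popped open (free edge then about 120 mm above the bench). Once the latch has let go and the finger is taken away, a spring swings it up and holds it there; too light a press leaves it shut
- blue_meter: handheld meter lying face down, blue case 190 (its x) x 92 (its y) x 44 mm (z up), 0.4 to 0.8 kg, loose. Origin: centre of its underside. Its black battery hatch, 85 (x) x 66 (y) x 6 mm, lies on top from x = -40 to +45 mm, upper face 52 mm above the bench, 8 mm above the case, hinged along its +x edge. Same build as the yellow one; to be left alone with its hatch shut.
- blue_hatch (a joint): hinge of the blue meter's hatch, rad: 0 shut; same values as yellow_hatch. To stay shut
- screwdriver: loose screwdriver with a blue handle, 170 mm long, lying between the two meters; origin under its middle. To be left alone
- cell_pack: loose orange pack of five cylindrical cells, 65 x 54 x 34 mm, beyond the meters; origin at its underside. To be left alone
- fan: loose square cooling fan, 70 x 70 x 17 mm, beyond the meters; origin at its underside. To be left alone
- flux_bottle: small clear bottle, 40 mm across, 90 mm tall, standing on the left; origin at its underside. To be left alone
- solder_spool: metal solder spool, 54 mm across, 40 mm tall, standing on the right; origin at its underside. To be left alone
- screw_dish: small white dish, 70 mm across, 25 mm tall, on the left; origin at its underside. To be left alone

How it is judged:
By the outcome, as a careful person would: the job done as asked, in the order asked, and still so for the second after the job is handed in, with the robot touching nothing.
It also fails if it takes over 38 s, if anything falls off the work surface, if the arm or the gripper's body presses on something with over 40 N, if the wrist force passes 120 N, or if a joint passes its speed limit or range.

## Robot

A 6-joint arm with a two-finger parallel gripper is mounted at the origin on the work surface. World frame = base frame: x ahead of the robot, y to its left, z up, the work surface at z = 0. Lengths are in m, angles in degrees, forces in N, time in s.
With the tool pointing down it reaches from about 0.25 to 0.725 m from the base axis. Payload 9.7 kg.
Tool frame: the origin (TCP) lies midway between the tips of the shut fingers; the grasp point (between the pads) lies bot.grasp_offset behind it (bot.grasp_offset is the distance from the TCP to the grasp point, in m); x points along the fingers, y is the direction in which the jaws open and shut, and the axes are right-handed (so a half turn about x gives the same grasp; the last joint's range is limited). The gripper opens to 85 mm and grips with 20 to 120 N. Pads are 22 mm wide; open, the fingers measure 114 mm over their backs; the gripper's body (76 mm by 85 mm) begins 54 mm behind the grasp point. The pads swing forward as they close: fully open they stand 13 mm farther back than shut.
Start: joints at [-70.932, 4.979, 10.078, 95.1, 0, 90], TCP at [0.18, -0.52, 0.231] pointing down, gripper open.
Joint ranges: [-179.16, 179.16], [-48.56, 103.87], [-65.8, 70.77], [-126.05, 130.52], [-82.76, 87.17], [-180, 180]. Speed limits (degrees/s): [127.2, 127.2, 147.25, 180, 180, 180].

## Interface

Orientations are given as [roll, pitch, yaw] about the fixed x, y, z axes, in that order (R = Rz(yaw) Ry(pitch) Rx(roll)).
In Python, from workcell import status, camera, bot gives the robot as it stands.
- The arm moves only by the shell command python3 -m jog 'ROWS' [OPENING] [FORCE]. ROWS is text: rows parted by semicolons, each of 4 numbers parted by spaces: the shift along the tool's x, y, z in mm, then the turn about the tool's x in degrees. A call has exactly 8 rows; each row is the pose to reach, as a shift and turn from the pose commanded when the call began, along the tool's axes at that moment; what a row does not reach only later rows make up. A row lasts 1/8 s, in which the tool goes at most 62.5 mm and 10.7 degrees, less where a joint would pass 70% of its speed; a pose out of reach is approached as far as the arm can. A call with a gripper value outside its range is refused whole. OPENING is the opening, from 0 (shut) to 1 (fully open), set as the call begins (- or left out, the last holds). The fingers move at their own pace and stop on an object; FORCE is the grip in N (left out, the last holds). Time passes only in rows, so rows that repeat a pose let the fingers close, or fill a call up. It gives the time, the measured TCP pose, the force and the opening at its end, in the units of the state.
- status.get_obs(): the state, without advancing time (a new reading comes with each control period).
- camera(name): name is "scene" or "top"; returns a dict with "color" (420x560x3 uint8, red, green, blue), "vfov" (degrees; the focal length in pixels is half the picture's height over the tangent of half this angle, whatever the lens; pixels are square), "cx", "cy" (the principal point, pixels), "D" ([k1, k2, p1, p2, k3] as OpenCV has them; the pictures are not rectified), "rvec" (rotation vector, rad) and "tvec" (3), from world to camera coordinates, as OpenCV has them. Camera axes: x right, y down, z forward; pixel columns grow to the right and rows downward; lengths in m; the calibration is good to about 2 mm. A picture is of the moment at which its call begins. There is no depth.
- bot.job_done(): hands the job in, once; it reports no verdict.
The state is a dict: "time": time; "q": joint angles; "qd": joint speeds; "joint_efforts": joint torques, N m; "ee_pos": TCP position; "tcp_rot": TCP orientation; "wrist_force": force on the tool from outside, world axes, zero at the start; "torque": the same for the moment, N m; "opening": finger opening in m.
Only numpy, scipy, OpenCV 4.12 (cv2) and the standard library are available. Lean on these libraries where they do the work, as an engineer would, in place of code of your own. Each camera call takes 0.05 s, during which the arm holds its last target. There are 200 camera calls.

## Working session

There is one attempt and no reset: what is moved stays moved. The work goes in short steps, Python scripts to look and compute and a shell command to move; the robot and the scene stay as the last step left them, time stands still between calls to the robot, and variables do not carry over. Pictures are saved under pics/ and viewed, about 8 in all and at most 12, crops included, and the job is handed in when it is done.

```bash
ls; mkdir -p pics
python3 - <<'E'
from workcell import status,camera,bot
import cv2,pickle
d={n:camera(n) for n in("scene","top")}
pickle.dump(d,open("v0.pkl","wb"))
for n in d:
    cv2.imwrite(f"pics/{n}0.png",d[n]["color"][:,:,::-1]); print(n,{k:v for k,v in d[n].items() if k!="color"})
print(status.get_obs(),bot.grasp_offset)
E
```

```text
pics
scene {'vfov': 54.52819717386426, 'cx': 279.74532101295364, 'cy': 216.0210365888386, 'D': array([-0.01734696,  0.        ,  0.        ,  0.        ,  0.        ]), 'rvec': array([ 2.06513613,  0.92414365, -0.42630734]), 'tvec': array([-0.40607708, -0.24121785,  1.56593293])}
top {'vfov': 48.170068055416564, 'cx': 279.44275482720957, 'cy': 215.45852497759165, 'D': array([-0.08692405,  0.        ,  0.        ,  0.        ,  0.        ]), 'rvec': array([ 2.19413969, -2.17119717,  0.1228037 ]), 'tvec': array([-0.0360412 ,  0.60558118,  1.22075625])}
{'time': 0.1, 'q': array([-7.09325113e+01,  5.00649121e+00,  1.00408962e+01,  9.50995849e+01,
        1.81800451e-03,  9.00011289e+01]), 'qd': array([ 0.00925129, -0.08567935,  0.04152582,  0.02514955,  0.03499193,
        0.08809443]), 'joint_efforts': array([ 3.79971616e-04, -5.21560693e+01,  4.65653729e+01,  1.59598718e-02,
       -5.91743878e-05,  8.27557415e-06]), 'ee_pos': array([ 0.17961937, -0.51963556,  0.23068499]), 'tcp_rot': array([-91.59655428,  89.93479468, 107.46980447]), 'wrist_force': array([ 0.06451642,  0.61854485, -0.59042739]), 'torque': array([-0.00120671, -0.01159199,  0.0261157 ]), 'opening': 0.08530438915784413} 0.0187
```

View pics/top0.png

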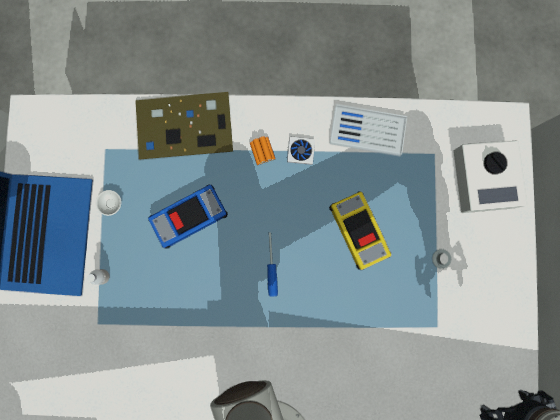

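View pics/scene0.png

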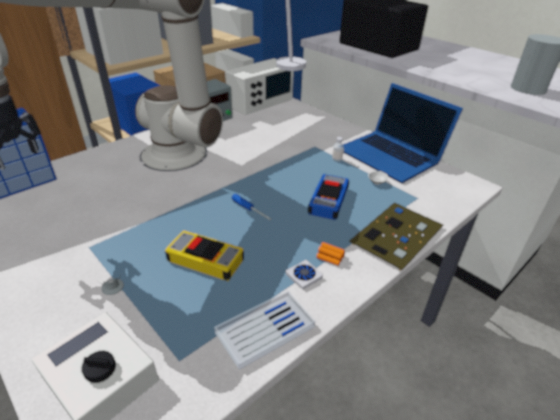

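Top view: the yellow meter is at about (360,230) with its red pad at (367,240), on the robot-side end of the hatch. The blue meter is at (188,216). The scene view shows yellow at (205,253) with its pad at about (203,243). Next I'll measure both views by colour.

```bash
cat > h.py <<'E'
import numpy as np,cv2
def ray(c,uv):
    f=210/np.tan(np.radians(c["vfov"]/2)); K=np.array([[f,0,c["cx"]],[0,f,c["cy"]],[0,0,1]])
    n=cv2.undistortPoints(np.array([[uv]],float),K,c["D"])[0,0]
    R=cv2.Rodrigues(c["rvec"])[0]; return -R.T@c["tvec"], R.T@np.r_[n,1]
def plane(c,uv,z):
    o,d=ray(c,uv); return o+d*(z-o[2])/d[2]
def tri(a,ua,b,ub):
    A=[];y=[]
    for c,u in((a,ua),(b,ub)):
        o,d=ray(c,u); d/=np.linalg.norm(d); P=np.eye(3)-np.outer(d,d); A.append(P);y.append(P@o)
    return np.linalg.lstsq(np.vstack(A),np.hstack(y),rcond=None)[0]
def blob(c,col,box):
    h=cv2.cvtColor(c["color"],cv2.COLOR_RGB2HSV); H,S,V=cv2.split(h)
    m={"red":((H<6)|(H>172))&(S>150)&(V>70),"yellow":(H>20)&(H<34)&(S>130)&(V>70)}[col]
    x0,y0,x1,y1=box; k=np.zeros(m.shape,np.uint8); k[y0:y1,x0:x1]=m[y0:y1,x0:x1]
    return k
E
python3 - <<'E'
import pickle,cv2,numpy as np
from h import *
d=pickle.load(open("v0.pkl","rb")); t,s=d["top"],d["scene"]
B={"top":(320,180,400,280),"scene":(155,220,255,285)}; C={}
for n in d:
    k=blob(d[n],"red",B[n]); r=cv2.minAreaRect(cv2.findNonZero(k)); M=cv2.moments(k,True); C[n]=(M["m10"]/M["m00"],M["m01"]/M["m00"]); print(n,C[n],r,M["m00"])
print("pad tri",tri(t,C["top"],s,C["scene"]),"top",plane(t,C["top"],.055),"scene",plane(s,C["scene"],.055))
k=blob(t,"yellow",B["top"]); r=cv2.minAreaRect(cv2.findNonZero(k)); print(r)
print(np.array([plane(t,p,.044) for p in cv2.boxPoints(r)]).round(4), plane(t,r[0],.044))
im=np.hstack([cv2.resize(d[n]["color"][B[n][1]:B[n][3],B[n][0]:B[n][2],::-1],None,fx=f,fy=f,interpolation=cv2.INTER_CUBIC)[:400] for n,f in(("top",4),("scene",4))] ) if 0 else None
a=cv2.resize(t["color"][180:280,320:400,::-1],(400,500),interpolation=2); b=cv2.resize(s["color"][220:285,155:255,::-1],(400,260),interpolation=2)
b=cv2.copyMakeBorder(b,0,240,0,0,0); cv2.imwrite("pics/crop0.png",np.hstack([a,b]))
E
```

```text
scene (195.1627906976744, 243.34883720930233) ((195.25001525878906, 243.75001525878906), (5.656853675842285, 16.263456344604492), 45.0) 86.0
top (366.47945205479454, 239.17808219178082) ((366.41778564453125, 239.21917724609375), (8.358819961547852, 17.46248435974121), 65.55604553222656) 146.0
pad tri [ 0.54510715 -0.25601436  0.05146125] top [ 0.54390938 -0.25683967  0.055     ] scene [ 0.5500514  -0.25658057  0.055     ]
((360.0328674316406, 230.28465270996094), (71.46764373779297, 35.94526290893555), 64.98310089111328)
[[ 0.6324 -0.159   0.044 ]
 [ 0.6741 -0.246   0.044 ]
 [ 0.5031 -0.3253  0.044 ]
 [ 0.4628 -0.2386  0.044 ]] [ 0.56768196 -0.242106    0.044     ]
```

View pics/crop0.png

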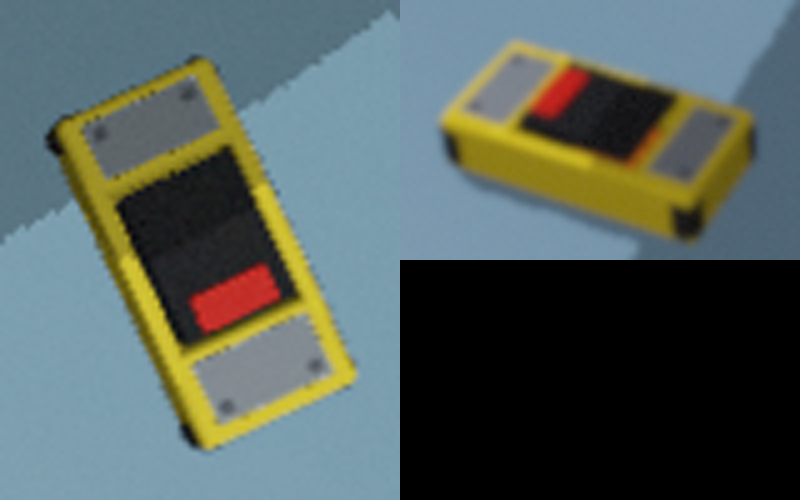

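Yellow's hinge (+x) points away from the robot at a yaw of about 25°, and the pad is at about (0.545, -0.256). The crop shows the red pad on the robot-side end of the hatch, as expected. Now I'll work out the shift and turn in tool axes.

```bash
cat > go.py <<'E'
import sys,numpy as np
from scipy.spatial.transform import Rotation as Ro
from workcell import status
o=status.get_obs(); R=Ro.from_euler("xyz",o["tcp_rot"],degrees=True).as_matrix()
t=np.array(list(map(float,sys.argv[1:4])))
print("R",R.round(3).tolist()); print("shift mm",(R.T@(t-o["ee_pos"])*1e3).round(1))
a=np.radians(float(sys.argv[4])+90); y=R.T@[np.cos(a),np.sin(a),0]
w=np.degrees(np.arctan2(y[2],y[1])); print("turn",w.round(2),"or",((w+360)%360-180).round(2),"F",o["wrist_force"].round(2),o["ee_pos"].round(4),"t",o["time"],"q",o["q"].round(1))
E
python3 go.py .5445 -.256 .12 25
```

```text
R [[-0.0, 0.327, -0.945], [0.001, -0.945, -0.327], [-1.0, -0.001, -0.0]]
shift mm [ 110.8 -129.9 -431. ]
turn 174.07 or -5.93 F [ 0.06  0.62 -0.59] [ 0.1796 -0.5196  0.2307] t 0.1 q [-70.9   5.   10.   95.1   0.   90. ]
```

```bash
python3 -m jog '0 -10 -30 0; 0 -25 -80 -1; 0 -40 -135 -2; 0 -56 -190 -3; 0 -73 -245 -4; 0 -90 -300 -5; 0 -107 -355 -6; 20 -124 -410 -6' 0 20; python3 go.py .5445 -.256 .085 25
```

```text
time: 1.1
ee_pos: [0.5285, -0.2676, 0.2122]
tcp_rot: [125.4, 89.9, -29.5]
wrist_force: [0.7, -1.4, -0.4]
opening: -0.0001
R [[0.002, 0.424, -0.906], [-0.001, -0.906, -0.424], [-1.0, 0.002, -0.001]]
shift mm [127.2  -4.  -19.2]
turn -179.92 or 0.08 F [ 0.66 -1.38 -0.42] [ 0.5285 -0.2676  0.2122] t 1.1 q [-26.8  10.4  14.   93.4  -0.  128.1]
```

```bash
python3 -m jog '20 -2 -9 0; 45 -4 -19 0; 70 -4 -19 0; 90 -4 -19 0; 110 -4 -19 0; 120 -4 -19 0; 127 -4 -19 0; 127 -4 -19 0'; python3 go.py .5445 -.256 .055 25
python3 - <<'E'
from workcell import camera
import cv2,numpy as np,pickle
d={n:camera(n) for n in("scene","top")}; pickle.dump(d,open("v1.pkl","wb"))
a=cv2.resize(d["top"]["color"][180:280,320:400,::-1],(400,500),interpolation=2); b=cv2.resize(d["scene"]["color"][175:300,150:250,::-1],(400,500),interpolation=2)
cv2.imwrite("pics/c1.png",np.hstack([a,b]))
E
```

```text
time: 2.1
ee_pos: [0.5421, -0.257, 0.0842]
tcp_rot: [-52.2, 90.0, 152.8]
wrist_force: [-0.5, -0.9, 0.2]
opening: 0.0001
R [[-0.0, 0.424, -0.906], [0.0, -0.906, -0.424], [-1.0, -0.0, 0.0]]
shift mm [29.2  0.1 -2.6]
turn -179.93 or 0.07 F [-0.49 -0.88  0.19] [ 0.5421 -0.257   0.0842] t 2.1 q [-25.4  11.4   1.   79.6   0.  129.6]
```

View pics/c1.png

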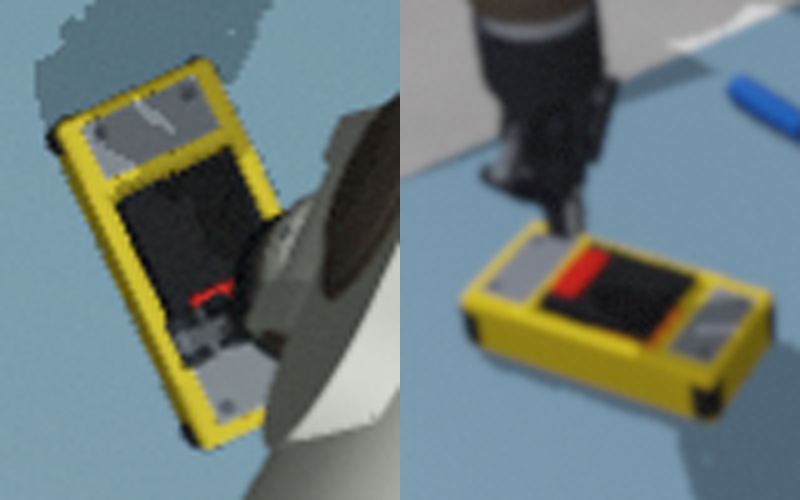

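The top crop shows the finger over the pad. In the scene crop the tip is at about (192.5,234) full-frame, just above the pad. A quick check with the cast ray, then down.

```bash
python3 - <<'E'
import pickle
from h import *
d=pickle.load(open("v1.pkl","rb")); s=d["scene"]; t=d["top"]
print("tip",plane(s,(192.8,233.7),.084)); k=blob(s,"red",(155,220,255,285)); M=cv2.moments(k,True); u=(M["m10"]/M["m00"],M["m01"]/M["m00"]); print(u,"pad",plane(s,u,.055))
E
python3 -m jog '8 0 -1 0; 15 0 -2 0; 20 0 -2 0; 23 0 -2 0; 25 0 -2 0; 26 0 -2 0; 27 0 -2 0; 27 0 -2 0'; python3 go.py .5445 -.256 .055 25
```

```text
tip [ 0.54367537 -0.25608509  0.084     ]
(195.10344827586206, 243.41379310344828) pad [ 0.55016771 -0.25684092  0.055     ]
time: 3.2
ee_pos: [0.544, -0.2562, 0.0573]
tcp_rot: [105.8, 90.0, -49.1]
wrist_force: [-1.1, 0.5, 0.2]
opening: 0.0002
R [[0.0, 0.424, -0.906], [-0.0, -0.906, -0.424], [-1.0, 0.0, -0.0]]
shift mm [ 2.3  0.1 -0.5]
turn -179.93 or 0.07 F [-1.09  0.54  0.23] [ 0.544  -0.2562  0.0573] t 3.2 q [-25.2  12.1  -1.2  76.7  -0.  129.7]
```

```bash
python3 -m jog '1 0 -1 0; 1.5 0 -1 0; 2 0 -1 0; 2.5 0 -1 0; 3 0 -1 0; 3.5 0 -1 0; 4 0 -1 0; 4 0 -1 0'; python3 go.py .5445 -.256 .055 25
```

```text
time: 4.2
ee_pos: [0.5449, -0.2559, 0.054]
tcp_rot: [111.8, 90.0, -43.1]
wrist_force: [-3.5, 0.9, 6.2]
opening: 0.0001
R [[0.0, 0.424, -0.906], [-0.0, -0.906, -0.424], [-1.0, 0.001, -0.0]]
shift mm [-1.  -0.1  0.4]
turn -179.94 or 0.06 F [-3.52  0.87  6.21] [ 0.5449 -0.2559  0.054 ] t 4.2 q [-25.1  12.2  -1.4  76.3  -0.  129.8]
```

Contact is made, at 6 N. I'll keep going in small steps.

```bash
python3 -m jog '0.4 0 0 0; 0.8 0 0 0; 1.2 0 0 0; 1.6 0 0 0; 1.8 0 0 0; 2 0 0 0; 2 0 0 0; 2 0 0 0'; python3 go.py .5445 -.256 .055 25
```

```text
time: 5.2
ee_pos: [0.5448, -0.256, 0.0521]
tcp_rot: [84.4, 90.0, -70.6]
wrist_force: [-4.0, -0.3, 7.3]
opening: -0.0001
R [[0.0, 0.423, -0.906], [-0.001, -0.906, -0.423], [-1.0, 0.001, 0.0]]
shift mm [-2.9 -0.1  0.3]
turn -179.95 or 0.05 F [-4.03 -0.3   7.33] [ 0.5448 -0.256   0.0521] t 5.2 q [-25.2  12.3  -1.6  76.1  -0.  129.8]
```

```bash
python3 -m jog '0.3 0 0 0; 0.6 0 0 0; 0.8 0 0 0; 0.8 0 0 0; 0.8 0 0 0; 0.8 0 0 0; 0.8 0 0 0; 0.8 0 0 0'; python3 go.py .5445 -.256 .055 25
```

```text
time: 6.2
ee_pos: [0.5447, -0.256, 0.0513]
tcp_rot: [70.7, 90.0, -84.2]
wrist_force: [-3.8, -0.4, 7.1]
opening: -0.0002
R [[0.0, 0.423, -0.906], [-0.001, -0.906, -0.423], [-1.0, 0.001, 0.0]]
shift mm [-3.7 -0.1  0.2]
turn -179.95 or 0.05 F [-3.83 -0.35  7.08] [ 0.5447 -0.256   0.0513] t 6.2 q [-25.2  12.3  -1.6  76.   -0.  129.8]
```

The force has levelled off at about 3.7 mm, so the latch should be free. Now I'll withdraw up and away from the free edge.

```bash
python3 -m jog '-8 0 2 0; -28 0 12 0; -55 0 30 0; -85 0 55 0; -115 0 80 0; -145 0 110 0; -165 0 140 0; -165 0 150 0'; python3 go.py .5445 -.256 .055 25;python3 - <<'E'
from workcell import camera
import cv2,numpy as np,pickle
d={n:camera(n) for n in("scene","top")}; pickle.dump(d,open("v2.pkl","wb"))
a=cv2.resize(d["top"]["color"][180:280,320:400,::-1],(400,500),interpolation=2); b=cv2.resize(d["scene"]["color"][175:300,150:250,::-1],(400,500),interpolation=2)
cv2.imwrite("pics/c2.png",np.hstack([a,b]))
E
```

```text
time: 7.2
ee_pos: [0.4079, -0.3203, 0.2179]
tcp_rot: [108.7, 89.8, -46.3]
wrist_force: [0.3, 0.4, 0.4]
opening: 0.0
R [[0.002, 0.422, -0.907], [-0.002, -0.907, -0.422], [-1.0, 0.003, -0.001]]
shift mm [ 163.1   -1.1 -150.9]
turn 179.97 or -0.03 F [0.32 0.39 0.35] [ 0.4079 -0.3203  0.2179] t 7.2 q [-38.1   0.2   3.6  93.3  -0.  116.9]
```

View pics/c2.png

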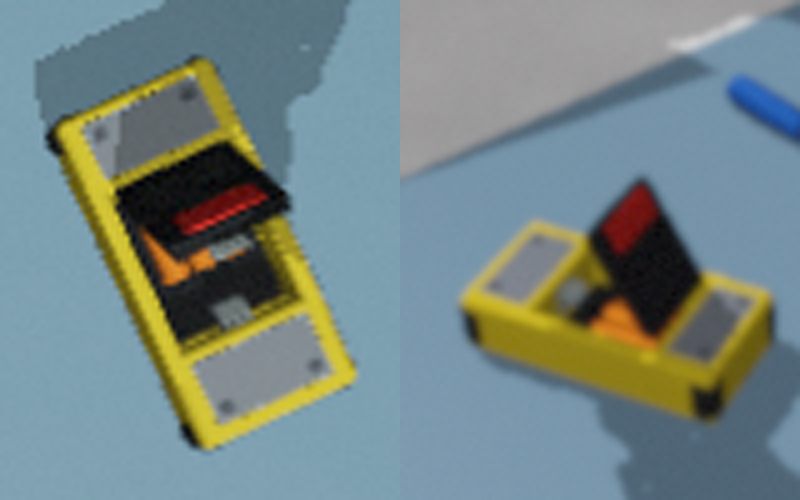

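The hatch is standing open in both crops, with the red pad raised, and the meter hasn't visibly moved. I'll let it settle for a second, check for changes, and hand in if all is well.

```bash
python3 -m jog '0 0 0 0; 0 0 0 0; 0 0 0 0; 0 0 0 0; 0 0 0 0; 0 0 0 0; 0 0 0 0; 0 0 0 0'
python3 - <<'E'
from workcell import camera,bot,status
import cv2,numpy as np,pickle
from h import *
d0=pickle.load(open("v0.pkl","rb")); d2=pickle.load(open("v2.pkl","rb")); d={n:camera(n) for n in d0}
B={"top":(320,180,400,280),"scene":(155,200,255,285)}
C={n:cv2.moments(blob(d[n],"red",B[n]),True) for n in B}; C={n:(m["m10"]/m["m00"],m["m01"]/m["m00"]) for n,m in C.items()}
print("pad now",tri(d["top"],C["top"],d["scene"],C["scene"]))
for c in(d0["top"],d["top"]): print(cv2.minAreaRect(cv2.findNonZero(blob(c,"yellow",B["top"]))))
# changes since start / since v2, other things
for n,b,x in(("top",(140,180,235,250),"blue"),("scene",(305,170,355,220),"blue"),("top",(245,130,315,165),"pack/fan"),("top",(262,230,282,300),"driver"),("top",(85,185,125,290),"dish/flux"),("top",(430,245,455,270),"spool")):
    x0,y0,x1,y1=b; f=lambda e:cv2.GaussianBlur(e[n]["color"],(3,3),0)[y0:y1,x0:x1].astype(int); q=abs(f(d)-f(d0)).max(2); print(x,n,"px changed>40:",(q>40).sum())
print("since v2",(abs(d["top"]["color"].astype(int)-d2["top"]["color"])[180:280,320:400].max(2)>40).sum(),status.get_obs()["wrist_force"].round(2))
cv2.imwrite("pics/top3.png",d["top"]["color"][:,:,::-1])
E
```

```text
time: 8.3
ee_pos: [0.409, -0.3193, 0.2155]
tcp_rot: [55.6, 90.0, -99.4]
wrist_force: [0.3, 1.0, -0.0]
opening: -0.0004
pad now [ 0.58578723 -0.23757007  0.11451968]
((360.0328674316406, 230.28465270996094), (71.46764373779297, 35.94526290893555), 64.98310089111328)
((360.0054931640625, 230.2974395751953), (71.46764373779297, 35.884849548339844), 64.98310089111328)
blue top px changed>40: 1121
blue scene px changed>40: 210
pack/fan top px changed>40: 952
driver top px changed>40: 274
dish/flux top px changed>40: 0
spool top px changed>40: 264
since v2 0 [-0.08  0.65 -0.14]
```

View pics/top3.png

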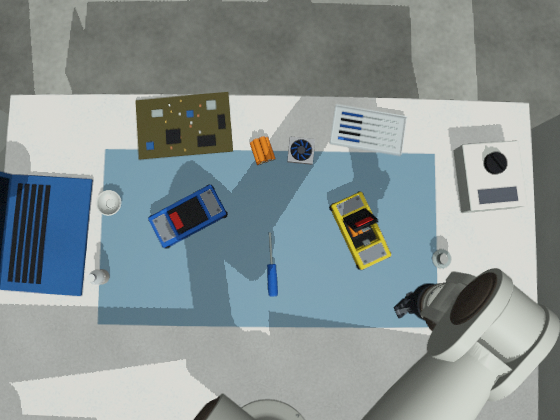

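The top view shows the yellow hatch open at (360,225) and the blue hatch still shut at (188,216). The driver, pack, fan, dish, bottle and spool are where they were, and the pixel changes counted there look like the arm's moving shadow. The arm is clear of everything.

```bash
python3 -c "
from workcell import bot
print(bot.job_done())"
```

```text
the job is handed in; nothing more can be done
None
```

The yellow meter's hatch is standing open and the job is handed in, about 8.4 s into the 38 s allowed. I pressed the red pad about 3.7 mm down with the shut fingertips, at about 7 N vertical (8 N in all), then drew the finger up and back so the hatch popped up by itself.

**Last checks:**
- **Hatch:** the pad now sits about 115 mm above the bench, and the yellow meter area of the top view did not change over the last second.
- **Yellow meter:** its outline moved less than 0.1 pixel in the top view.
- **Robot:** the wrist force is about zero and the arm is clear of everything.

**Checks that disagreed:**
- **Other objects:** my pixel-change check flagged the areas around the blue meter, cell pack and fan, screwdriver, and spool. In the final top view these are all where they were and the blue hatch is shut. I put the changes down to the arm's moving shadow, judged by eye and not measured separately.
- **Pad position:** before the press, the two cameras differed by about 6 mm on where the pad was. I pressed at the triangulated point, and the latch released.

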